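# Lock the frame warmer on and bring the spectacles to its nozzle

## Task

Set the blue frame warmer running hands-free: squeeze its red trigger all the way in, press down the yellow lock-on button on its upper side while the trigger is held, then ease the trigger until it hangs on the lock, and let go; trigger and button must both stay in. Only then slide the spectacle carriage along its rail, by its red tab, fully home against the red stop so that the spectacles stand before the nozzle, and let go. Don't force the warmer (about 20 N is plenty) and leave the other things on the table where they are.

Things in the scene. Friction and masses are not known exactly. Their poses are not given: they have to be found in the camera images.
- warmer: frame warmer: blue pistol-shaped hot-air gun clamped on its side on a fixed white board 280 x 460 x 10 mm. Origin on the table, z up; in its frame (-x roughly faces the robot) the barrel, 66 mm across, axis 75 mm up, lies along x at y = 0 from x = -55 to +110 mm; the steel nozzle ends at x = -92 mm. A rail 18 mm wide, top 22 mm up, lies along y at x = -115 mm
- handle_top (a point): point on the handle's upper face at x = 0, y = -68 mm of the warmer's frame, 93 mm up; axes as the warmer's. The handle runs along y from the barrel to y = -155 mm, 50 mm wide (x = -25 to +25 mm), 36 mm thick. The trigger is on its -x face, the lock button on its upper face, both centred at y = -68 mm
- trigger_face (a point): centre of the trigger's pushing face, 75 mm up, moves with it. Red block, 36 mm along y, 32 mm tall (59 to 91 mm up). Released, the face is at x = -39 mm of the warmer's frame, 14 mm before the handle; it is squeezed towards the warmer's +x
- trigger (a joint): squeeze of the trigger in m: 0 released, 0.012 at its stop. Spring return, 4 N at rest rising to 9 N at the stop. Beyond about 0.010 the lock pin is free to pass; hung on the lock it rests near 0.0065
- button_top (a point): centre of the top of the yellow lock-on button, 18 mm along x, 20 mm along y, moves with it. Out, it is 103.5 mm up, 10.5 mm proud of the handle, at x = 12 mm of the warmer's frame: 51 mm behind the released trigger face. One finger can push the trigger while the other, higher in a tilted hand, presses the button
- lock_button (a joint): push of the button, straight down, in m: 0 out, 0.0095 fully in. Spring return, 1.5 N rising to 4 N. Unless the trigger is squeezed past about 0.010 a pin blocks it within about 2 mm. Pressed beyond 0.008 then, and kept down while the trigger is eased, it is caught and stays between 0.0075 and 0.009. Squeezing the trigger again frees it
- carriage (a joint): travel of the spectacle carriage in m along the warmer's -y: 0 at the far end of the rail, 0.14 home against the red stop. Sliding resistance about 2.5 N, stays where it is left. It carries black spectacles 136 mm wide, 56 to 98 mm up, centred 85 mm on the -y side of the tab
- carriage_tab (a point): middle of the top of the carriage's upright red tab, 78 mm up; the tab is 24 mm along the warmer's x, 12 mm along y, and stands free from 32 mm up to its top
- case: loose dark blue spectacle case, 62 x 155 x 34 mm, on the warmer's board; origin under its centre; to be left alone
- spray: loose white spray bottle, 34 mm across, 93 mm tall, on the warmer's board behind the handle; origin under its centre; to be left alone
- glasses_black: loose open spectacles, black frame, 136 mm wide (y), 42 mm tall, temples 138 mm long to its +x; origin under the bridge; to be left alone
- glasses_red: loose open spectacles, dark red frame, 136 mm wide (y), 42 mm tall, temples 138 mm long to its +x; origin under the bridge; to be left alone
- glasses_brown: loose open spectacles, brown frame, 136 mm wide (y), 42 mm tall, temples 138 mm long to its +x; origin under the bridge; to be left alone
- glasses_gold: loose open spectacles, brass-coloured frame, 136 mm wide (y), 42 mm tall, temples 138 mm long to its +x; origin under the bridge; to be left alone
- calculator: loose grey calculator, 150 x 80 x 12 mm; origin under its centre; to be left alone

How it is judged:
By the outcome, as a careful person would: the job done as asked, in the order asked, and still so for the second after the job is handed in, with the robot touching nothing.
It also fails if it takes over 61 s, if anything falls off the work surface, if the arm or the gripper's body presses on something with over 40 N, if the wrist force passes 120 N, or if a joint passes its speed limit or range.

## Robot

A 7-joint arm with a two-finger parallel gripper is mounted at the origin on the work surface. World frame = base frame: x ahead of the robot, y to its left, z up, the work surface at z = 0. Lengths are in mm, angles in rad, forces in N, time in s.
With the tool pointing down it reaches from about 400 to 875 mm from the base axis. Payload 4.4 kg.
Tool frame: the origin (TCP) lies where the fingers leave the gripper's body, on its centre line; the fingertips stand 73 mm ahead of it and the grasp point (between the pads) lies 54 mm ahead of it; z points along the fingers, y is the line along which they close (so a half turn about z gives the same grasp; the last joint's range is limited). The gripper opens to 85 mm and grips with 20 to 120 N. Pads are 22 mm wide; open, the fingers measure 114 mm over their backs; the gripper's body (76 mm by 85 mm) begins 54 mm behind the grasp point. The pads swing forward as they close: fully open they stand 13 mm farther back than shut.
Start: joints at [-1.214, 0.628, 0.038, 1.517, -0.027, 0.996, -0.02], TCP at [266.686, 592.786, 303.913] pointing down, gripper open.
Joint ranges: [-3.06, 3.06], [-0.37, 2.12], [-1.25, 1.32], [0.18, 2.47], [-1.1, 4.24], [0.23, 1.98], [-2.94, 2.94]. Speed limits (rad/s): [2.57, 2.57, 3.14, 3.14, 3.14, 3.14, 3.14].

## Interface

Orientations are given as [roll, pitch, yaw] about the fixed x, y, z axes, in that order (R = Rz(yaw) Ry(pitch) Rx(roll)).
In Python, from cell import ctrl gives the robot as it stands.
- The arm moves only by the tool send_rows, never from a script. Its argument "rows" is a list that holds one entry, the list of rows, each a list of 6 numbers: the shift along the tool's x, y, z in cm, then the turn, a rotation vector about the tool's x, y, z in rad. In form: [[[tx, ty, tz, wx, wy, wz], ...]]. A call has 1 to 10 rows; each row is the pose to reach, as a shift and turn from the pose commanded when the call began, along the tool's axes at that moment; what a row does not reach only later rows make up. A row lasts 1/10 s, in which the tool goes at most 50 mm and 8.59 degrees, less where a joint would pass 70% of its speed; a pose out of reach is approached as far as the arm can. A call with a gripper value outside its range is refused whole. "grip" is the closure in counts, from 0 (fully open) to 255 (shut), set as the call begins (left out, the last holds). The fingers move at their own pace and stop on an object; the grip force is fixed at half the most. Time passes only in rows, so rows that repeat a pose let the fingers close. It gives the time, the measured TCP pose, the force, the opening and the grip force at its end, in the units of the state.
- ctrl.read_state(): the state, without advancing time (a new reading comes with each control period).
- ctrl.get_image(name): name is "side" or "top" or "wrist"; returns a dict with "pixels" (400x640x3 uint8, red, green, blue), "fx", "fy", "cx", "cy" (pixels), "extrinsics" (4x4, takes a point from camera to world coordinates); the wrist camera has in their place "mount" (4x4, takes a point from camera to tool coordinates, whose origin is the TCP and whose axes are the flange's). Camera axes: x right, y up, looking along -z (the intrinsics and any distortion apply to the point x, -y, -z); pixel columns grow to the right and rows downward; lengths in mm; the calibration is good to about 2 mm. A picture is of the moment at which its call begins: read the wrist's pose just before it. There is no depth.
- ctrl.finish_job(): hands the job in; it is judged then, once.
The state is a dict: "clock": time; "qpos": joint angles; "qd": joint speeds; "tau": joint torques, N m; "eef_pos": TCP position; "tool_rot": TCP orientation; "force": force on the tool from outside, world axes, zero at the start; "torque": the same for the moment, N m; "width": finger opening in mm; "gripper_force": force on a finger pad.
Only numpy, scipy, OpenCV 4.12 (cv2) and the standard library are available. Lean on these libraries where they do the work, as an engineer would, in place of code of your own. Each camera call takes 0.05 s, during which the arm holds its last target. There are 200 camera calls.

## Working session

There is one attempt and no reset: what is moved stays moved. The work goes in short steps, Python scripts to look and compute and a tool call to move; the robot and the scene stay as the last step left them, time stands still between calls to the robot, and variables do not carry over. Pictures are saved under pics/ and viewed, at most 10 in all, crops included, and the job is handed in when it is done.

Besides the shell and the picture viewer there is one more tool, called after "Call:" in YAML: its name, and indented under it one key for each argument. send_rows: Moves the arm, as the interface text tells. Its arguments: {"type":"object","properties":{"rows":{"type":"array","items":{"type":"array","items":{"type":"array","items":{"type":"number"}}}},"grip":{"type":"number"}},"required":["rows"]}

```bash
mkdir -p pics; ls
cat > h.py <<'E'
import numpy as np, cv2, json
from cell import ctrl
from scipy.spatial.transform import Rotation as Ro
def snap(n,f):
    d=ctrl.get_image(n); cv2.imwrite(f'pics/{f}.png',d['pixels'][:,:,::-1]); 
    np.save(f'pics/{f}.npy',d,allow_pickle=True); return d
def load(f): return np.load(f'pics/{f}.npy',allow_pickle=True).item()
def ray(d,u,v,T=None):
    T=np.array(d['extrinsics']) if T is None else T
    r=np.array([(u-d['cx'])/d['fx'],-(v-d['cy'])/d['fy'],-1]); r=T[:3,:3]@r
    return T[:3,3],r/np.linalg.norm(r)
def onz(d,u,v,z,T=None):
    o,r=ray(d,u,v,T); return o+r*(z-o[2])/r[2]
def proj(d,p,T=None):
    T=np.array(d['extrinsics']) if T is None else T
    q=T[:3,:3].T@(np.array(p)-T[:3,3]); return d['cx']+d['fx']*q[0]/-q[2], d['cy']+d['fy']*-q[1]/-q[2]
def cross(r1,r2):
    (a,u),(b,v)=r1,r2
    s=np.linalg.lstsq(np.c_[u,-v],b-a,rcond=None)[0]; p,q=a+s[0]*u,b+s[1]*v
    return (p+q)/2,np.linalg.norm(p-q)
E
python3 - <<'E'
from h import *
for n in('side','top'):
    d=snap(n,n); print({k:(np.round(v,3).tolist()) for k,v in d.items() if k!='pixels'})
s=ctrl.read_state();print(s)
a=cv2.imread('pics/side.png');b=cv2.imread('pics/top.png')
E
```

```text
pics
{'fx': 379.975, 'fy': 379.975, 'cx': 322.986, 'cy': 204.44, 'extrinsics': [[0.887, 0.235, -0.398, 58.285], [-0.462, 0.47, -0.752, -913.606], [0.01, 0.851, 0.526, 718.698], [0.0, 0.0, 0.0, 1.0]]}
{'fx': 378.021, 'fy': 378.021, 'cx': 319.676, 'cy': 200.249, 'extrinsics': [[0.024, 0.996, -0.082, 426.389], [-1.0, 0.024, -0.003, -13.33], [-0.001, 0.082, 0.997, 1184.095], [0.0, 0.0, 0.0, 1.0]]}
{'clock': 0.1, 'qpos': array([-1.21377665,  0.62924052,  0.03844752,  1.51824444, -0.02701382,
        0.99630527, -0.02001825]), 'qd': array([ 7.68501873e-04, -1.48600345e-03,  2.00952965e-03, -2.80091519e-03,
       -7.23767782e-04,  4.82670806e-05,  1.63022792e-03]), 'tau': array([ 2.06958706e-03, -5.64530110e+01,  1.23013459e+00, -1.93975443e+01,
        1.12716664e-02,  5.38195105e-03,  1.12293330e-05]), 'eef_pos': array([266.51091466, 592.3837692 , 303.09702681]), 'tool_rot': array([-3.13991290e+00,  5.77517477e-06,  2.71874550e+00]), 'force': array([-0.18888656,  0.53198468,  0.00693667]), 'torque': array([ 0.00091519, -0.02220906, -0.02775892]), 'gripper_force': 0.0, 'width': 85.85975626260246}
```

View pics/top.png

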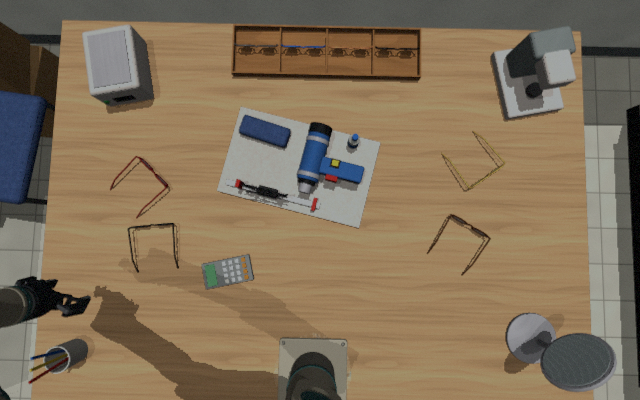

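View pics/side.png

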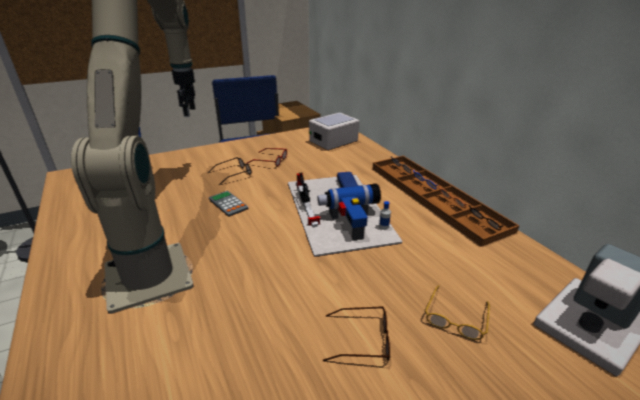

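Top view: the warmer's board has corners at about (243,108), (380,144), (360,227) and (218,194). The yellow button is at (335,163), the trigger at (331,179), the carriage tab at (238,184) and the stop at (315,204). The side view shows the same things around (345,205).

```bash
cat >> h.py <<'E'
def blobs(d,kind,roi=None,amin=4):
    hsv=cv2.cvtColor(d['pixels'],cv2.COLOR_RGB2HSV).astype(int);H,S,V=hsv[...,0],hsv[...,1],hsv[...,2]
    m={'red':((H<7)|(H>172))&(S>150)&(V>80),'yellow':(H>20)&(H<34)&(S>150)&(V>100),'blue':(H>100)&(H<125)&(S>130)}[kind].astype(np.uint8)
    if roi: z=np.zeros_like(m);x0,y0,x1,y1=roi;z[y0:y1,x0:x1]=1;m*=z
    n,l,s,c=cv2.connectedComponentsWithStats(m)
    return [(c[i].round(1).tolist(),s[i].tolist()) for i in range(1,n) if s[i][4]>=amin]
E
python3 - <<'E'
from h import *
t,s=load('top'),load('side')
for k in('red','yellow'):
    print(k,'top',blobs(t,k,(215,100,385,230))); print(k,'side',blobs(s,k,(280,160,400,250)))
for c in [(243,108),(380,144),(360,227),(218,194)]: print(onz(t,*c,10).round())
E
```

```text
red top [([330.9, 177.5], [325, 174, 13, 8, 61]), ([237.5, 183.0], [236, 180, 4, 7, 22]), ([314.0, 203.8], [312, 198, 5, 13, 36])]
red side [([297.8, 174.4], [297, 174, 3, 2, 5]), ([341.4, 205.2], [339, 202, 6, 7, 31]), ([314.5, 217.6], [309, 216, 11, 4, 29])]
yellow top [([334.8, 162.4], [332, 160, 7, 6, 38])]
yellow side [([355.1, 200.3], [352, 199, 7, 4, 21])]
[812. 241.  10.]
[ 706. -195.   10.]
[ 443. -136.   10.]
[535. 308.  10.]
```

Run:
```python
from h import *
t,s=load('top'),load('side')
for n,a,b in[('button',(334.8,162.4),(355.1,200.3)),('trig',(330.9,177.5),(341.4,205.2)),('tab',(237.5,183),(297.8,174.4)),('stop',(314,203.8),(314.5,217.6))]:
    p,e=cross(ray(t,*a),ray(s,*b)); print(n,p.round(1),round(e,1))
yaw=np.arctan2(-.236,.972);R=Ro.from_euler('z',yaw).as_matrix()
b=onz(t,334.8,162.4,103.5); o=b-R@[12,-68,103.5]; print('origin',o)
# target: hover so wrist camera sees it
st=ctrl.read_state();Rt=Ro.from_euler('xyz',st['tool_rot']).as_matrix()
w=ctrl.get_image('wrist');M=np.array(w['mount']);print(M.round(3),w['fx'],w['cx'],w['cy'],w.keys())
g=o+R@[-30,-60,0];g[2]=330
print('shift cm',Rt.T@(g-st['eef_pos'])/10,'g',g, 'yaw turn: y_t now',Rt[:,1])
```

```text
button [627.8 -51.4  99.8] 1.8
trig [584.7 -41.2  88. ] 1.0
tab [561.4 235.1  75.1] 3.9
stop [511.9   6.6  34.3] 4.3
origin [630.71264108  18.02367715   0.        ]
[[ 1.0000e-03  9.5700e-01  2.8900e-01  7.2506e+01]
 [ 1.0000e+00 -1.0000e-03 -1.0000e-03 -1.0240e+00]
 [-0.0000e+00  2.8900e-01 -9.5700e-01 -7.0501e+01]
 [ 0.0000e+00  0.0000e+00  0.0000e+00  1.0000e+00]] 308.03135394347674 325.1008846484192 200.2469189291372 dict_keys(['pixels', 'fx', 'fy', 'cx', 'cy', 'mount'])
shift cm [-54.93447421 -43.88524641  -2.61626741] g [587.40303414 -33.20402967 330.        ] yaw turn: y_t now [ 0.41035793  0.911923   -0.00167975]
```

Call:
send_rows:
  rows:
    - [[-4.5,-3.5,-0.2,0,0,0.1],[-8.4,-6.7,-0.4,0,0,0.2],[-12.3,-9.8,-0.6,0,0,0.3],[-16.2,-13,-0.8,0,0,0.4],[-20,-16,-1,0,0,0.5],[-24,-19.2,-1.2,0,0,0.6],[-28,-22.4,-1.4,0,0,0.7],[-32,-25.6,-1.6,0,0,0.8],[-36,-28.8,-1.8,0,0,0.9],[-40,-32,-2,0,0,1.0]]
  grip: 115

```text
clock: 1.15
eef_pos: [494.9, 146.3, 323.5]
tool_rot: [3.142, -0.0, 1.715]
force: [1.1, 0.6, -0.9]
width: 46.8
gripper_force: 0.0
```

```bash
cat >> h.py <<'E'
def st():
    s=ctrl.read_state(); return s,np.array(s['eef_pos']),Ro.from_euler('xyz',s['tool_rot']).as_matrix()
def goto(p,R):
    s,e,Rt=st(); return (Rt.T@(np.array(p)-e)/10).round(2), Ro.from_matrix(Rt.T@R).as_rotvec().round(3)
def Wt(th,yaw): # tool rotation: y_t forward/up, z_t forward/down
    c,s=np.cos(th),np.sin(th); return Ro.from_euler('z',yaw).as_matrix()@np.c_[[0,1,0],[c,0,s],[s,0,-c]]
E
python3 - <<'E'
from h import *
print(st()); print(goto([587,-33,330],Wt(0,-.238)))
E
```

```text
({'clock': 1.15, 'qpos': array([-5.86718004e-01,  4.31075287e-01,  3.49930737e-01,  1.86986439e+00,
       -1.88499437e-01,  8.72591963e-01, -4.52877679e-04]), 'qd': array([ 0.76627499,  0.11704859,  0.31843115, -0.20538979, -0.19083526,
        0.13909194,  0.15750177]), 'tau': array([ -3.48701186, -43.89909625,   3.35888475, -15.72898507,
         0.29566281,   0.11238087,  -0.16186302]), 'eef_pos': array([494.87501972, 146.27711347, 323.54954881]), 'tool_rot': array([ 3.14150688e+00, -3.00317001e-04,  1.71490021e+00]), 'force': array([ 1.05756091,  0.63335574, -0.92128445]), 'torque': array([ 0.02155554, -0.09159475,  0.01139573]), 'gripper_force': 0.0, 'width': 46.77262933039046}, array([494.87501972, 146.27711347, 323.54954881]), array([[-1.43605652e-01,  9.89634991e-01,  4.17566671e-05],
       [ 9.89634946e-01,  1.43605633e-01,  3.09521685e-04],
       [ 3.00316997e-04,  8.57729204e-05, -9.99999951e-01]]))
(array([-19.06,   6.54,  -0.65]), array([ 0.   , -0.   ,  0.382]))
```

Call:
send_rows:
  rows:
    - [[-4,1.4,-0.1,0,0,0.1],[-8,2.8,-0.2,0,0,0.2],[-12,4.2,-0.4,0,0,0.3],[-16,5.6,-0.5,0,0,0.38],[-19,6.5,-0.6,0,0,0.38],[-19,6.5,-0.6,0,0,0.38],[-19,6.5,-0.6,0,0,0.38]]

```text
clock: 1.85
eef_pos: [586.5, -30.8, 328.9]
tool_rot: [-3.14, -0.0, 1.337]
force: [0.4, 0.3, -0.6]
width: 46.6
gripper_force: 0.0
```

Run:
```python
from h import *
s,e,R=st(); d=snap('wrist','w1'); d['extrinsics']=np.r_[np.c_[R,e],[[0,0,0,1]]]@np.array(d['mount']); np.save('pics/w1.npy',d,allow_pickle=True)
print(e,s['width'],blobs(d,'red',amin=20),blobs(d,'yellow',amin=20))
for n,c in [('button',[627.8,-51.4,103.5]),('tab',[561,235,75])]: print(n,proj(d,c))
```

```text
[586.45005997 -30.76938997 328.94031107] 46.62147446374976 [([255.0, 154.5], [238, 150, 34, 11, 331]), ([325.5, 191.9], [319, 176, 14, 33, 457])] [([368.7, 195.5], [360, 186, 19, 20, 359])]
button (np.float64(369.57804875766874), np.float64(194.23642144340585))
tab (np.float64(222.0765690913372), np.float64(-116.97115030039222))
```

View pics/w1.png

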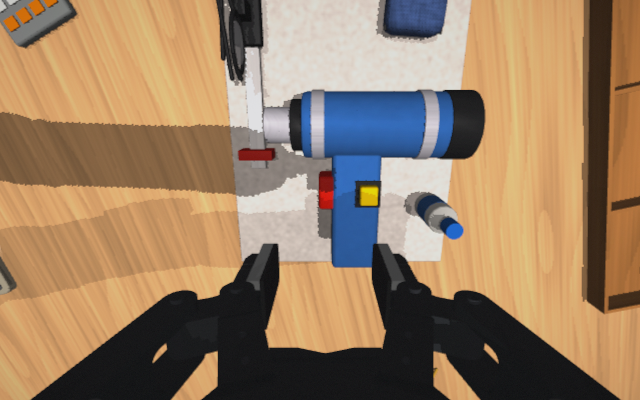

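Wrist view: warmer axes line up with the image. Button is at (369,195), trigger at (325,192), stop at (256,155), fingertips at (278,245) and (372,245).

Run:
```python
from h import *
t,d=load('top'),load('w1')
print('cross',cross(ray(t,334.8,162.4),ray(d,368.7,195.5)), cross(ray(load('side'),355.1,200.3),ray(d,368.7,195.5)))
yaw=-.234;R=Ro.from_euler('z',yaw).as_matrix()
b=onz(d,368.7,195.5,103.5); o=b-R@[12,-68,103.5]; print('b',b,'o',o)
# trigger top edge -x side at z=91: left edge u=319
tr=onz(d,319,192.5,91); print('trig edge in W',R.T@(tr-o)); print('trig y',[(R.T@(onz(d,326,v,91)-o))[1] for v in(176,209)])
for v in (91,157): print('barrel', R.T@(onz(d,390,v,75)-o))
th=.49;g=46.6;L=71;Rw=Wt(th,yaw)
# finger-1 inner tip corner f1 in W; TCP = f1 + g/2*y_t - L z_t
def tcp(f1): return o+R@np.array(f1)+Rw@[0,g/2,-L]
for f1 in([-55,-68,125],[-45,-68,92]): 
    p=tcp(f1); print(f1,p,goto(p,Rw),'f2',np.array(f1)+g*np.array([np.cos(th),0,np.sin(th)]))
```

```text
cross (array([625.93113366, -50.89924197, 107.99620542]), np.float64(0.9138814305382792)) (array([627.16747998, -53.37531326, 101.15898032]), np.float64(0.6509994001117121))
b [626.69837683 -52.48616067 103.5       ] o [6.30792601e+02 1.64430591e+01 1.42108547e-14]
trig edge in W [-37.88909667 -68.42966832  91.        ]
trig y [np.float64(-50.94074159653413), np.float64(-86.4564749707714)]
barrel [32.72628161 31.87252994 75.        ]
barrel [ 36.8366186  -33.82888115  75.        ]
[-55, -68, 125] [549.01863631 -33.96990249 198.61121616] (array([-1.31, -3.5 , 13.04]), array([-0.491, -0.001,  0.002])) f2 [-13.88328879 -68.         146.93116639]
[-45, -68, 92] [558.74610329 -36.28860604 165.61121616] (array([-1.31, -2.5 , 16.33]), array([-0.491, -0.001,  0.002])) f2 [ -3.88328879 -68.         113.93116639]
```

Call:
send_rows:
  rows:
    - [[-0.3,-0.7,2.6,-0.1,0,0],[-0.5,-1.4,5.2,-0.2,0,0],[-0.8,-2.1,7.8,-0.3,0,0],[-1.1,-2.8,10.4,-0.4,0,0],[-1.3,-3.5,13,-0.49,0,0],[-1.3,-3.5,13,-0.49,0,0],[-1.3,-3.5,13,-0.49,0,0]]

```text
clock: 2.6
eef_pos: [573.9, -29.2, 239.1]
tool_rot: [2.724, 0.018, 1.339]
force: [1.8, 1.3, 0.7]
width: 47.1
gripper_force: 0.0
```

```bash
cat >> h.py <<'E'
yaw=-.234;RW=Ro.from_euler('z',yaw).as_matrix();o=np.array([630.8,16.4,0]);L=71
def corners():
    s,e,R=st(); g=s['width']
    return [ (RW.T@(e+R@[0,sg*g/2,L]-o)).round(1) for sg in(-1,1)], (RW.T@s['force']).round(1)
def wsnap(f):
    s,e,R=st(); d=snap('wrist',f); d['extrinsics']=np.r_[np.c_[R,e],[[0,0,0,1]]]@np.array(d['mount']); np.save(f'pics/{f}.npy',d,allow_pickle=True); return d
def mv(dx,dy,dz): # warmer-frame shift -> tool cm
    return (st()[2].T@RW@[dx,dy,dz]/10).round(2)
E
python3 - <<'E'
from h import *
print(st()[0]['width'],corners()); d=wsnap('w2'); print(blobs(d,'red',amin=20),blobs(d,'yellow',amin=20)); print(proj(d,o+RW@[12,-68,103.5]),proj(d,o+RW@[-39,-68,91]))
c=corners()[0][0]; print(mv(*(np.array([-47,-68,88])-c)))
E
```

```text
47.11591876574119 ([array([-37.6, -58.9, 164.6]), array([  5.5, -58.4, 183.7])], array([1.5, 1.7, 0.7]))
[([128.6, 173.1], [97, 161, 64, 24, 1142]), ([255.3, 216.9], [241, 190, 29, 55, 1294])] [([318.1, 218.6], [306, 205, 24, 29, 590])]
(np.float64(319.57592803621833), np.float64(219.56811972842232)) (np.float64(247.70689172456514), np.float64(223.48228528260822))
[-0.75 -3.97  6.64]
```

View pics/w2.png

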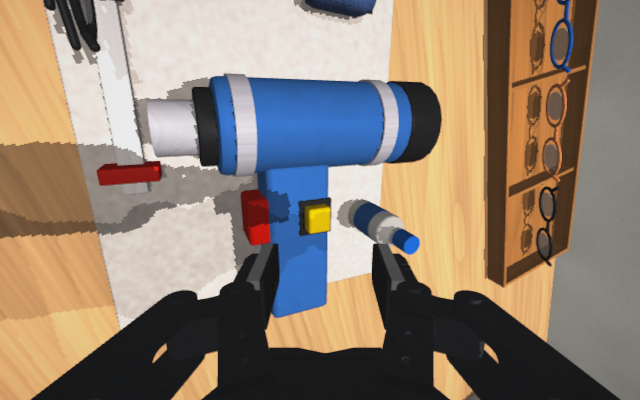

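Wrist view, partly tilted: the button is at (318,219) and the trigger at (255,217), which matches my projections to about 2 px. The hand is still short of its target.

```bash
cat >> h.py <<'E'
def tcp(f1,th=.49,g=46.8): 
    Rw=Wt(th,yaw); return goto(o+RW@np.array(f1)+Rw@[0,g/2,-L],Rw)
E
python3 - <<'E'
from h import *
print(tcp([-55,-68,110]),tcp([-52,-68,87]))
E
```

```text
(array([-0.92, -4.32,  4.15]), array([-0.074,  0.015,  0.013])) (array([-0.88, -4.97,  6.38]), array([-0.074,  0.015,  0.013]))
```

Call:
send_rows:
  rows:
    - [[-0.3,-1.5,1.4,-0.03,0,0],[-0.6,-2.9,2.8,-0.05,0.01,0.01],[-0.9,-4.3,4.1,-0.074,0.015,0.013],[-0.9,-4.6,5.2,-0.074,0.015,0.013],[-0.9,-5,6.4,-0.074,0.015,0.013],[-0.9,-5,6.4,-0.074,0.015,0.013],[-0.9,-5,6.4,-0.074,0.015,0.013],[-0.9,-5,6.4,-0.074,0.015,0.013]]

```text
clock: 3.45
eef_pos: [596.8, -31.3, 224.5]
tool_rot: [2.725, 0.012, 1.318]
force: [-0.8, 0.6, 0.8]
width: 46.8
gripper_force: 0.0
```

Run:
```python
from h import *
print(st()[0]['width'],corners(),st()[0]['force']); d=wsnap('w3'); print(blobs(d,'red',amin=20),blobs(d,'yellow',amin=20)); print(proj(d,o+RW@[12,-68,103.5]),proj(d,o+RW@[-39,-68,91]))
print(tcp([-52,-68,87]),tcp([-41,-68,86]),'fwd5mm',mv(5,0,0),'down',mv(0,0,-5))
```

```text
46.82010688978278 ([array([-14.7, -55.3, 150.1]), array([ 28.1, -55.9, 169. ])], array([-0.9,  0.4,  0.8])) [-0.81901567  0.5849097   0.77878441]
[([88.1, 189.2], [52, 174, 73, 29, 1411]), ([228.5, 237.6], [213, 204, 32, 62, 1261])] [([297.0, 235.4], [284, 219, 27, 32, 675])]
(np.float64(297.7559030230945), np.float64(235.74517359279304)) (np.float64(217.7904130131459), np.float64(242.35703141620186))
(array([-1.37, -6.47,  4.14]), array([-0.074,  0.019, -0.011])) (array([-1.35, -5.51,  4.68]), array([-0.074,  0.019, -0.011])) fwd5mm [0.01 0.46 0.2 ] down [ 0.01 -0.2   0.46]
```

View pics/w3.png

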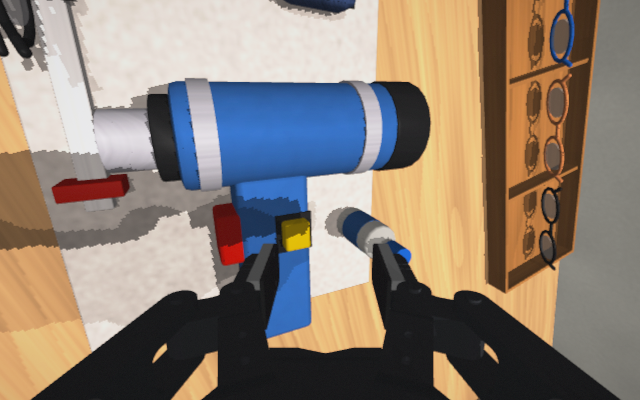

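Run:
```python
from h import *
print(st()[0]['qpos'].round(3))
```

```text
[-0.44   0.634  0.578  2.068 -1.099  0.233  0.77 ]
```

```bash
cat > kin.py <<'E'
import numpy as np, itertools
from scipy.spatial.transform import Rotation as Ro
from scipy.optimize import least_squares
D=[([-1.21377665,.62924052,.03844752,1.51824444,-.02701382,.99630527,-.02001825],[266.51,592.38,303.10],[-3.1399129,0,2.7187455]),
([-.586718,.431075,.349931,1.869864,-.188499,.872592,-.000453],[494.875,146.277,323.55],[3.1415,-.0003,1.7149]),
([-.44,.634,.578,2.068,-1.099,.233,.77],[596.8,-31.3,224.5],[2.725,.012,1.318])]
ry=lambda a:Ro.from_euler('y',a).as_matrix(); rz=lambda a:Ro.from_euler('z',a).as_matrix()
LO=np.array([-3.06,-.37,-1.25,.18,-1.1,.23,-2.94]);HI=np.array([3.06,2.12,1.32,2.47,4.24,1.98,2.94])
def fk(q,p,s):
    c1,c7,h,a1,d1,a2,d2,a3,d3=p
    R=rz(s[0]*q[0]+c1)@ry(q[1]); x=np.array([0,0,h])+R@[0,0,d1]; R=R@rz(s[1]*q[2]); x=x+R@[a1,0,0]
    R=R@ry(q[3]); x=x+R@[a2,0,0]; x=x+R@[0,0,d2]; R=R@rz(s[2]*q[4])@ry(q[5]); x=x+R@[a3,0,d3]
    return x,R@rz(s[3]*q[6]+c7)
def fit():
    best=None
    for s in itertools.product([1,-1],repeat=4):
        def f(p):
            r=[]
            for q,x,e in D:
                X,R=fk(q,p,s); r+=[*((X-x)/100),*(3*(R-Ro.from_euler('xyz',e).as_matrix()).ravel())]
            r+=list(.01*np.array(p[[3,5,7]])/50); return r
        for c7 in(0,1.57,3.14,-1.57):
            k=least_squares(f,[0,c7,330,0,400,0,400,0,200])
            if best is None or k.cost<best[0]: best=(k.cost,k.x,s)
    return best
if __name__=='__main__':
    b=fit(); print(b); 
    for q,x,e in D: print(fk(q,b[1],b[2])[0]-x, Ro.from_matrix(fk(q,b[1],b[2])[1].T@Ro.from_euler('xyz',e).as_matrix()).as_rotvec())
E
python3 kin.py
```

```text
(np.float64(0.003531654956284403), array([-3.94521118e-02,  1.53253845e+00,  4.03771019e+02,  2.88392796e+01,
        5.50755392e+02,  2.43697088e+01,  3.96711620e+02,  1.64181056e+01,
        2.93463529e+02]), (-1, -1, -1, -1))
[-1.27548821  0.77682717 -1.01602489] [ 1.04001555e-06 -6.04858204e-05 -1.19417844e-03]
[-1.10833432  2.01416953  2.47038733] [ 5.53697455e-06  3.58611220e-06 -1.19405381e-03]
[-0.16174455 -1.46032041 -1.45436244] [-0.00036541  0.01657757  0.00238834]
```

```bash
cat > plan.py <<'E'
from kin import *
P=fit(); p,s=P[1],P[2]
yaw=-.234;RW=rz(yaw);o=np.array([630.8,16.4,0]);g=46.8;L=71
def target(f1,th,ph):
    y=np.array([np.cos(th),0,np.sin(th)]); z0=np.array([np.sin(th),0,-np.cos(th)])
    z=np.cos(ph)*z0+np.sin(ph)*np.array([0,1,0]); R=RW@np.c_[np.cross(y,z),y,z]   # ph>0: hand body on -y side
    return o+RW@np.array(f1)+R@[0,g/2,-L],R
def ik(x,R,q0):
    f=lambda q:(lambda X,Q:np.r_[(X-x)/100,3*Ro.from_matrix(Q.T@R).as_rotvec(),.003*(q-q0)])(*fk(q,p,s))
    k=least_squares(f,np.clip(q0,LO+1e-3,HI-1e-3),bounds=(LO,HI)); X,Q=fk(k.x,p,s)
    return k.x,np.linalg.norm(X-x),np.linalg.norm(Ro.from_matrix(Q.T@R).as_rotvec())
E
python3 - <<'E'
from plan import *
rng=np.random.default_rng(0)
q0=np.array([-.44,.634,.578,2.068,-1.0,.33,.77]); qs=np.array([-.3,.5,.3,1.9,-.1,.7,0.])
for ph in(-.8,-.4,0,.4,.8,1.2):
  for th in(.2,.3,.4,.5):
    x,R=target([-41,-68,84],th,ph); out=[]
    for q in [q0,qs]+[rng.uniform(LO,HI) for _ in range(12)]:
        k=ik(x,R,q)
        if k[1]<2 and k[2]<.02: out.append((np.linalg.norm(k[0]-qs),k[0]))
    out.sort(key=lambda a:a[0]); print(ph,th,len(out),out[0][1].round(2) if out else '')
E
```

```text
-0.8 0.2 10 [-0.85  1.16  0.77  1.6   0.08  0.87 -0.73]
-0.8 0.3 10 [-0.92  1.18  0.85  1.66  0.04  0.78 -0.78]
-0.8 0.4 11 [-0.99  1.23  0.92  1.72 -0.02  0.7  -0.82]
-0.8 0.5 6 [-1.06  1.28  0.99  1.77 -0.09  0.62 -0.86]
-0.4 0.2 10 [-0.65  0.89  0.64  1.82 -0.08  0.53 -0.42]
-0.4 0.3 11 [-0.73  0.91  0.72  1.9  -0.15  0.39 -0.42]
-0.4 0.4 11 [-0.81  0.93  0.78  1.98 -0.24  0.26 -0.4 ]
-0.4 0.5 11 [-0.95  1.05  0.99  2.07 -1.1   0.23  0.35]
0 0.2 6 [-0.1   0.7   0.17  1.95 -0.24  0.31  0.01]
0 0.3 6 [-0.26  0.71  0.4   2.06 -1.1   0.23  0.84]
0 0.4 7 [ 0.74  1.16 -1.25  2.17  1.83  1.11 -1.76]
0 0.5 9 [ 0.57  0.94 -0.91  2.27  2.06  0.84 -2.12]
0.4 0.2 12 [ 0.62  0.8  -0.46  1.95 -0.32  0.31  0.41]
0.4 0.3 8 [ 0.57  0.77 -0.34  2.06 -1.09  0.23  1.23]
0.4 0.4 5 [ 1.    1.1  -1.12  2.17  1.82  0.47 -1.49]
0.4 0.5 6 [ 0.98  1.08 -1.04  2.27  2.3   0.46 -1.92]
0.8 0.2 4 [ 0.93  1.05 -0.63  1.84 -0.53  0.56  0.87]
0.8 0.3 9 [ 1.06  1.13 -0.82  1.9  -0.28  0.41  0.75]
0.8 0.4 5 [ 1.15  1.2  -0.93  1.96 -0.08  0.29  0.66]
0.8 0.5 8 [ 1.14  1.19 -0.86  2.02 -0.63  0.23  1.3 ]
1.2 0.2 8 [ 0.9   1.24 -0.44  1.63 -0.8   1.04  1.21]
1.2 0.3 6 [ 0.96  1.26 -0.52  1.67 -0.76  0.97  1.3 ]
1.2 0.4 10 [ 1.05  1.3  -0.63  1.7  -0.68  0.88  1.34]
1.2 0.5 5 [ 1.14  1.38 -0.77  1.72 -0.54  0.79  1.34]
```

```bash
cat > plan2.py <<'E'
from plan import *
from plan import target as _t
def target2(c,th,ph,g=50,side=None):
    sx=-np.sign(ph)*11
    R=_t([0,0,0],th,ph)[1]; return o+RW@np.array(c)-R@[sx,-g/2,L],R
def clear(x,R):
    m=[1e9,1e9]
    for a in np.linspace(-42,42,15):
        for b in np.linspace(-42,42,15):
            for c in(0,-40,-80):
                w=RW.T@(x+R@[a,b,c]-o)
                dx=max(-55-w[0],0,w[0]-110); dr=np.hypot(w[1],w[2]-75)-33; m[0]=min(m[0],np.hypot(dx,max(dr,0)) if dr>0 or dx>0 else dr)
                d=[max(-25-w[0],0,w[0]-25),max(-155-w[1],0,w[1]),max(0,w[2]-93)]; m[1]=min(m[1],np.linalg.norm(d))
    return np.round(m,1)
E
python3 - <<'E'
from plan2 import *
rng=np.random.default_rng(0); qs=np.array([-.4,.5,.4,1.9,-.2,.6,0.])
for ph in(-.6,-.5,-.4,-.3,.5,.6,.7):
  for th in(.36,.4,.44):
    x,R=target2([-28,-66,76],th,ph); x0,_=target2([-48,-66,86],th,ph); out=[]
    for q in [qs]+[rng.uniform(LO,HI) for _ in range(12)]:
        k=ik(x0,R,q)
        if k[1]<2 and k[2]<.02: out.append((np.linalg.norm(k[0]-qs),k[0]))
    out.sort(key=lambda a:a[0]); print(ph,th,len(out),out[0][1].round(2) if out else '',clear(x,R))
E
```

```text
-0.6 0.36 9 [-0.94  1.08  0.92  1.86 -0.19  0.5  -0.54] [ 2.6 26.3]
-0.6 0.4 9 [-0.97  1.1   0.94  1.89 -0.22  0.46 -0.54] [ 1.6 26.7]
-0.6 0.44 8 [-1.    1.11  0.97  1.92 -0.25  0.42 -0.55] [ 0.7 27.2]
-0.5 0.36 6 [-0.88  1.    0.87  1.92 -0.23  0.4  -0.44] [ 8.7 32.6]
-0.5 0.4 9 [-0.91  1.01  0.89  1.95 -0.27  0.35 -0.43] [ 7.9 33. ]
-0.5 0.44 11 [-0.93  1.03  0.91  1.98 -0.31  0.31 -0.43] [ 7.3 33.5]
-0.4 0.36 10 [-0.79  0.91  0.79  1.98 -0.27  0.3  -0.33] [15.1 38.5]
-0.4 0.4 10 [-0.82  0.92  0.81  2.01 -0.31  0.25 -0.32] [14.4 38.9]
-0.4 0.44 6 [-0.88  0.97  0.91  2.05 -0.72  0.23  0.04] [13.8 39.3]
-0.3 0.36 6 [-0.54  0.77  0.45  2.03  0.54  0.23 -1.04] [21.5 43.9]
-0.3 0.4 8 [-0.78  0.9   0.86  2.07 -1.02  0.23  0.45] [20.9 44.2]
-0.3 0.44 8 [-0.51  0.76  0.35  2.12  1.38  0.23 -1.93] [20.4 44.7]
0.5 0.36 6 [ 0.98  1.02 -0.99  2.12  1.45  0.23 -1.15] [64.  32.6]
0.5 0.4 2 [ 1.1   1.23 -1.25  2.16  1.71  0.52 -1.3 ] [63.5 33. ]
0.5 0.44 6 [ 1.11  1.24 -1.25  2.2   1.85  0.53 -1.4 ] [63.1 33.5]
0.6 0.36 6 [ 0.86  0.91 -0.62  2.08 -1.06  0.23  1.41] [69.7 26.3]
0.6 0.4 0  [69.2 26.7]
0.6 0.44 3 [ 1.1   1.15 -1.08  2.16  1.69  0.23 -1.23] [68.8 27.2]
0.7 0.36 4 [ 1.03  1.05 -0.82  2.02 -0.36  0.23  0.8 ] [75.2 19.6]
0.7 0.4 7 [ 1.    1.02 -0.74  2.06 -0.84  0.23  1.31] [74.7 20. ]
0.7 0.44 7 [ 1.    1.02 -0.72  2.09 -1.1   0.23  1.61] [74.3 20.4]
```

Run:
```python
from h import *
print(goto([587,-31,320],Wt(0,yaw)))
```

```text
(array([-0.34,  2.99, -9.12]), array([ 0.416,  0.016, -0.016]))
```

Call:
send_rows:
  rows:
    - [[0,0.6,-1.8,0.08,0,0],[-0.1,1.2,-3.6,0.16,0,0],[-0.2,1.8,-5.4,0.24,0,0],[-0.3,2.4,-7.2,0.32,0.01,-0.01],[-0.3,3,-9.1,0.416,0.016,-0.016],[-0.3,3,-9.1,0.416,0.016,-0.016],[-0.3,3,-9.1,0.416,0.016,-0.016]]

```text
clock: 4.2
eef_pos: [587.3, -30.7, 319.6]
tool_rot: [3.14, -0.0, 1.337]
force: [-0.9, 0.5, 0.2]
width: 46.7
gripper_force: 0.0
```

Run:
```python
from h import *
from plan2 import target2
s=st()[0];print(s['qpos'].round(3))
for th,ph,z in[(0.001,-.5,170),(.4,-.5,170)]: print(goto(*target2([-48,-66,z],th,ph)))
```

```text
[-0.554  0.705  0.977  1.695 -0.648  1.097  0.388]
(array([1.43, 0.82, 8.2 ]), array([ 0.001, -0.5  , -0.   ]))
(array([ 1.43, -2.  ,  7.76]), array([-0.39 , -0.493,  0.1  ]))
```

Call:
send_rows:
  rows:
    - [[0.2,0.1,1,0,-0.1,0],[0.5,0.3,2,0,-0.2,0],[0.8,0.5,3,0,-0.3,0],[1.1,0.6,4,0,-0.4,0],[1.4,0.8,5,0,-0.5,0],[1.4,0.8,5,0,-0.5,0],[1.4,0.8,5,0,-0.5,0]]
  grip: 105

```text
clock: 4.9
eef_pos: [597.4, -18.6, 269.1]
tool_rot: [-3.14, 0.5, 1.338]
force: [-0.1, -1.0, 0.2]
width: 50.7
gripper_force: 0.0
```

Run:
```python
from h import *
from plan2 import target2
s=st()[0];print(s['qpos'].round(3))
for th,ph,z in[(.4,-.5,170),(.4,-.5,130)]: print(goto(*target2([-50,-66,z],th,ph)))
```

```text
[-0.787  0.99   1.155  1.638 -0.432  1.06   0.135]
(array([ 1.32, -2.89,  2.37]), array([-0.352, -0.001,  0.193]))
(array([ 3.24, -2.89,  5.88]), array([-0.352, -0.001,  0.193]))
```

Call:
send_rows:
  rows:
    - [[0.3,-0.7,0.6,-0.09,0,0.05],[0.6,-1.4,1.2,-0.18,0,0.1],[1,-2.1,1.8,-0.27,0,0.15],[1.3,-2.9,2.4,-0.352,0,0.193],[1.3,-2.9,2.4,-0.352,0,0.193],[1.3,-2.9,2.4,-0.352,0,0.193],[1.3,-2.9,2.4,-0.352,0,0.193]]

```text
clock: 5.6
eef_pos: [571.5, -13.1, 244.2]
tool_rot: [2.689, 0.455, 1.125]
force: [0.1, -0.7, -0.1]
width: 50.1
gripper_force: 0.0
```

```bash
cat >> h.py <<'E'
def corn(sx=11):
    s,e,R=st(); g=s['width']; return [(RW.T@(e+R@[sx,k*g/2,L]-o)).round(1) for k in(-1,1)],(RW.T@s['force']).round(1),round(g,1)
E
python3 - <<'E'
from h import *
from plan2 import target2
s=st()[0];print(s['qpos'].round(3),corn())
for z in(120,90): print(goto(*target2([-50,-66,z],.4,-.5)))
E
```

```text
[-0.974  0.983  1.198  1.981 -0.604  0.515  0.054] ([array([-47.4, -66.7, 172.2]), array([ -1.3, -66.8, 191.8])], array([ 0.3, -0.7, -0.1]), 50.1)
(array([ 2.32, -2.27,  4.1 ]), array([ 0.002, -0.001, -0.003]))
(array([ 3.64, -3.45,  6.52]), array([ 0.002, -0.001, -0.003]))
```

Call:
send_rows:
  rows:
    - [[0.8,-0.8,1.4,0,0,0],[1.5,-1.5,2.8,0,0,0],[2.3,-2.3,4.1,0,0,0],[3,-2.9,5.3,0,0,0],[3.6,-3.5,6.5,0,0,0],[3.6,-3.5,6.5,0,0,0],[3.6,-3.5,6.5,0,0,0]]

```text
clock: 6.3
eef_pos: [567.9, -11.7, 161.2]
tool_rot: [2.69, 0.457, 1.125]
force: [-0.2, 0.1, 0.5]
width: 49.9
gripper_force: 0.0
```

Run:
```python
from h import *
print(st()[0]['qpos'].round(3),corn()); d=wsnap('w4'); print(blobs(d,'red',amin=20),blobs(d,'yellow',amin=20)); print(proj(d,o+RW@[12,-68,103.5]),proj(d,o+RW@[-39,-68,91]))
print('fwd10',mv(10,0,0),'down10',mv(0,0,-10),'y10',mv(0,10,0))
```

```text
[-0.914  1.066  1.038  2.026 -0.706  0.356  0.056] ([array([-51.2, -66.3,  89.2]), array([ -5.3, -66.3, 108.8])], array([-0.3,  0.1,  0.5]), 49.9)
[([85.8, 156.4], [54, 132, 72, 49, 2303]), ([304.7, 215.3], [280, 180, 46, 73, 2378])] [([395.0, 215.4], [377, 196, 37, 42, 1061])]
(np.float64(396.90504920320865), np.float64(221.7777661164601)) (np.float64(297.1396639065583), np.float64(234.48278946054933))
fwd10 [0.19 0.92 0.34] down10 [ 0.44 -0.39  0.81] y10 [ 0.88 -0.   -0.48]
```

View pics/w4.png

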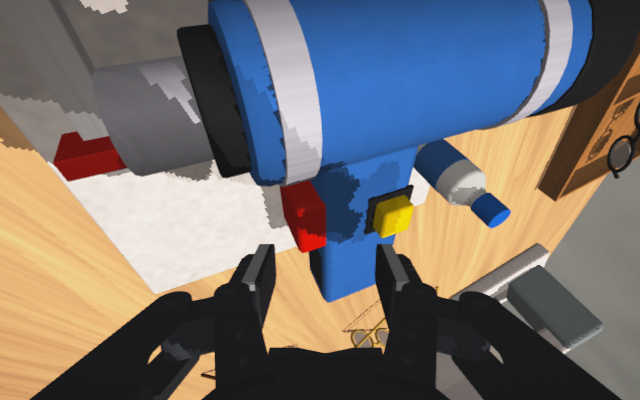

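Wrist view: trigger top edge centred near (293,218), button at (395,214), fingertips at (272,245) and (383,245). The button lies about 3 mm further to +y than I assumed, so I'm correcting for that and closing in on the trigger.

Call:
send_rows:
  rows:
    - [[0.24,0.3,0.22,0,0,0],[0.48,0.6,0.45,0,0,0],[0.48,0.6,0.45,0,0,0],[0.48,0.6,0.45,0,0,0]]

```text
clock: 6.75
eef_pos: [575.6, -10.8, 157.3]
tool_rot: [2.691, 0.457, 1.126]
force: [-0.0, -0.4, -0.4]
width: 50.2
gripper_force: 0.0
```

Run:
```python
from h import *
print(corn())
```

```text
([array([-44.1, -63.7,  85.3]), array([  2.1, -63.7, 105. ])], array([ 0. , -0.4, -0.4]), 50.2)
```

Squeeze in 3 mm steps while reading the force: 10 mm forward first.

Call:
send_rows:
  rows:
    - [[0.04,0.18,0.07,0,0,0],[0.08,0.37,0.14,0,0,0],[0.11,0.55,0.2,0,0,0],[0.15,0.74,0.27,0,0,0],[0.19,0.92,0.34,0,0,0],[0.19,0.92,0.34,0,0,0],[0.19,0.92,0.34,0,0,0]]

```text
clock: 7.45
eef_pos: [584.2, -13.2, 157.0]
tool_rot: [2.693, 0.457, 1.126]
force: [-4.8, 2.3, 2.3]
width: 50.4
gripper_force: 2.5
```

Run:
```python
from h import *
print(corn())
```

```text
([array([-35.4, -63.9,  84.9]), array([ 11.1, -64. , 104.5])], array([-5.2,  1.1,  2.3]), 50.4)
```

Call:
send_rows:
  rows:
    - [[-0.09,0.08,-0.16,0,0,0],[-0.04,0.3,-0.08,0,0,0],[0,0.5,0,0,0,0],[0.04,0.7,0.07,0,0,0],[0.08,0.91,0.15,0,0,0],[0.08,0.91,0.15,0,0,0],[0.08,0.91,0.15,0,0,0]]

```text
clock: 8.15
eef_pos: [591.5, -14.9, 157.9]
tool_rot: [2.697, 0.458, 1.127]
force: [-7.5, 2.8, 0.8]
width: 49.9
gripper_force: 4.0
```

Run:
```python
from h import *
print(corn())
```

```text
([array([-27.9, -64. ,  85.9]), array([ 18.1, -64.1, 105.2])], array([-7.9,  0.9,  0.8]), 49.9)
```

Call:
send_rows:
  rows:
    - [[0,0,0,0,0,0],[0,0,0,0,0,0],[0,0,0,0,0,0],[0,0,0,0,0,0]]
  grip: 117

```text
clock: 8.55
eef_pos: [591.3, -14.6, 157.7]
tool_rot: [2.698, 0.458, 1.127]
force: [-8.1, 5.2, 1.3]
width: 46.2
gripper_force: 4.3
```

Run:
```python
from h import *
print(corn())
```

```text
([array([-26.6, -63.7,  86.4]), array([ 16.1, -63.8, 104.3])], array([-9.1,  3.1,  1.3]), 46.2)
```

Call:
send_rows:
  rows:
    - [[0.03,0.14,0.05,0,0,0],[0.03,0.14,0.05,0,0,0],[0.16,0.02,0.29,0,0,0],[0.25,-0.06,0.45,0,0,0],[0.25,-0.06,0.45,0,0,0]]

```text
clock: 9.05
eef_pos: [592.1, -15.9, 153.5]
tool_rot: [2.698, 0.459, 1.126]
force: [-10.5, 5.0, 6.3]
width: 46.1
gripper_force: 6.8
```

Run:
```python
from h import *
print(corn())
```

```text
([array([-25.5, -64.8,  82.3]), array([ 17. , -64.9, 100. ])], array([-11.3,   2.4,   6.3]), 46.1)
```

Call:
send_rows:
  rows:
    - [[0.09,-0.08,0.16,0,0,0],[0.18,-0.15,0.32,0,0,0],[0.26,-0.23,0.49,0,0,0],[0.26,-0.23,0.49,0,0,0]]

```text
clock: 9.45
eef_pos: [592.0, -16.1, 147.9]
tool_rot: [2.697, 0.459, 1.126]
force: [-12.4, 5.6, 9.4]
width: 46.2
gripper_force: 8.1
```

Run:
```python
from h import *
print(corn())
```

```text
([array([-25.6, -65.1,  76.6]), array([ 17.1, -65.2,  94.4])], array([-13.3,   2.6,   9.4]), 46.2)
```

Call:
send_rows:
  rows:
    - [[0.07,-0.06,0.12,0,0,0],[0.07,-0.06,0.12,0,0,0]]

```text
clock: 9.65
eef_pos: [592.0, -16.1, 146.4]
tool_rot: [2.697, 0.459, 1.126]
force: [-12.2, 4.8, 8.4]
width: 46.0
gripper_force: 8.2
```

Run:
```python
from h import *
print(corn()); d=wsnap('w5'); print(blobs(d,'yellow',amin=5))
print('fwd10',mv(10,0,0),'down10',mv(0,0,-10))
```

```text
([array([-25.5, -65.1,  75.1]), array([ 17. , -65.2,  92.9])], array([-13. ,   1.8,   8.4]), 46.0)
[([360.7, 247.2], [346, 231, 34, 34, 636])]
fwd10 [0.19 0.92 0.34] down10 [ 0.44 -0.39  0.81]
```

View pics/w5.png

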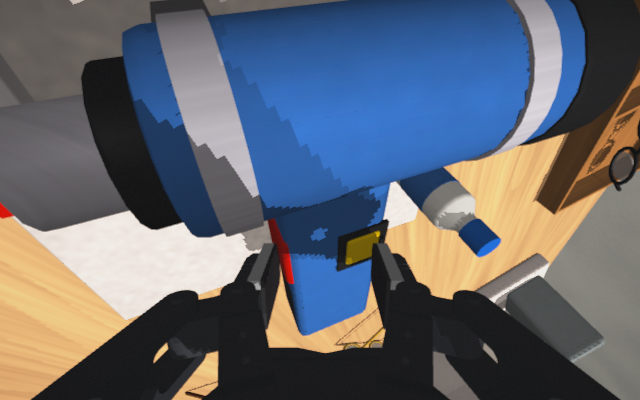

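Wrist view: the button at (361,247) is sunk close to its bezel under the right fingertip, and the trigger at (282,255) is nearly flush. I'll press a little further to feel the bottom.

Call:
send_rows:
  rows:
    - [[0.08,-0.07,0.14,0,0,0],[0.08,-0.07,0.14,0,0,0]]

```text
clock: 9.9
eef_pos: [592.0, -16.2, 144.7]
tool_rot: [2.697, 0.459, 1.126]
force: [-12.4, 6.1, 9.1]
width: 46.5
gripper_force: 8.5
```

Run:
```python
from h import *
print(corn())
```

```text
([array([-25.6, -65.1,  73.4]), array([ 17.2, -65.3,  91.3])], array([-13.5,   3. ,   9.1]), 46.5)
```

Call:
send_rows:
  rows:
    - [[0.08,-0.07,0.14,0,0,0],[0.08,-0.07,0.14,0,0,0]]

```text
clock: 10.1
eef_pos: [592.1, -16.2, 144.1]
tool_rot: [2.696, 0.459, 1.125]
force: [-16.8, 8.6, 17.4]
width: 46.3
gripper_force: 14.7
```

Run:
```python
from h import *
print(corn())
```

```text
([array([-25.4, -65.2,  72.8]), array([ 17.2, -65.3,  90.7])], array([-18.3,   4.5,  17.4]), 46.3)
```

Call:
send_rows:
  rows:
    - [[-0.02,-0.14,-0.05,0,0,0],[-0.05,-0.28,-0.1,0,0,0],[-0.08,-0.41,-0.15,0,0,0],[-0.11,-0.55,-0.2,0,0,0],[-0.15,-0.7,-0.26,0,0,0],[-0.15,-0.7,-0.26,0,0,0]]

```text
clock: 10.7
eef_pos: [587.6, -15.0, 144.2]
tool_rot: [2.689, 0.458, 1.124]
force: [-4.9, 0.1, 5.5]
width: 46.1
gripper_force: 6.4
```

Run:
```python
from h import *
print(corn())
```

```text
([array([-29.5, -65.1,  73. ]), array([ 13. , -65.1,  91.1])], array([-4.8, -1.1,  5.5]), 46.1)
```

Call:
send_rows:
  rows:
    - [[-0.01,-0.12,0,0,0,0],[-0.04,-0.25,-0.06,0,0,0],[-0.07,-0.38,-0.1,0,0,0],[-0.1,-0.5,-0.15,0,0,0],[-0.1,-0.5,-0.15,0,0,0]]

```text
clock: 11.2
eef_pos: [584.3, -13.3, 144.1]
tool_rot: [2.686, 0.456, 1.125]
force: [2.3, -3.4, 4.9]
width: 46.2
gripper_force: 2.3
```

Run:
```python
from h import *
print(corn())
```

```text
([array([-32.8, -64.1,  72.9]), array([  9.6, -64. ,  91.2])], array([ 3. , -2.8,  4.9]), 46.2)
```

Call:
send_rows:
  rows:
    - [[-0.03,-0.14,-0.05,0,0,0],[-0.06,-0.28,-0.1,0,0,0],[-0.3,-0.1,-0.5,0,0,0],[-0.9,0.3,-1.7,0,0,0],[-1.8,1.2,-3.3,0,0,0],[-2.7,1.7,-4.9,0,0,0],[-3.6,2.2,-6.5,0,0,0],[-3.6,2.2,-6.5,0,0,0],[-3.6,2.2,-6.5,0,0,0]]

```text
clock: 12.1
eef_pos: [573.6, -10.4, 219.7]
tool_rot: [2.692, 0.456, 1.127]
force: [-1.3, -0.0, -0.5]
width: 46.1
gripper_force: 0.0
```

Run:
```python
from h import *
print(corn(),st()[0]['qpos'].round(2)); d=wsnap('w6'); print(blobs(d,'yellow',amin=5),blobs(d,'red',amin=20),proj(d,o+RW@[12,-65,103.5]),proj(d,o+RW@[12,-65,95]))
c=d['pixels'][120:300,180:480,::-1]; cv2.imwrite('pics/w6c.png',cv2.resize(c,None,fx=2.5,fy=2.5))
```

```text
([array([-44.4, -63.6, 148.5]), array([ -1.9, -63.6, 166.4])], array([-1.2, -0.3, -0.5]), 46.1) [-0.96  1.01  1.16  1.99 -0.63  0.48  0.05]
[([335.5, 156.5], [326, 145, 21, 25, 405])] [([97.5, 107.8], [65, 90, 80, 36, 1791]), ([271.6, 155.9], [256, 122, 29, 67, 943])] (np.float64(341.0050748280474), np.float64(160.17002986268167)) (np.float64(335.5577299977782), np.float64(152.81687326027597))
```

View pics/w6c.png

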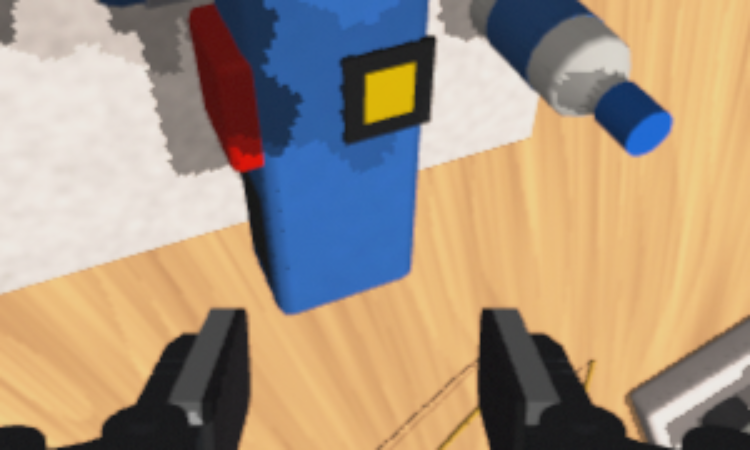

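Locked: the button sits flush in its bezel at about (335,156) in the full frame, and the trigger stays partly in at (272,156). Next is the carriage.

Run:
```python
from h import *
t=o+RW@[-115,230,0]; t[2]=270; print(t,goto(t,Wt(0,yaw)))
u=st()[1]+[0,0,50]; print(goto(u,Wt(0,yaw)))
```

```text
[572.26431136 266.79683136 270.        ] (array([ 20.19,  -4.06, -19.25]), array([ 0.391,  0.493, -0.1  ]))
(array([-2.2 ,  1.95, -4.04]), array([ 0.391,  0.493, -0.1  ]))
```

Call:
send_rows:
  rows:
    - [[-1,1,-2,0.05,0.06,0],[-1.5,1.8,-4,0.12,0.15,-0.03],[1.5,1,-6,0.2,0.25,-0.05],[5,0,-8,0.27,0.34,-0.07],[9,-1,-10.5,0.34,0.43,-0.09],[12.5,-2,-13,0.391,0.493,-0.1],[16,-3,-16,0.391,0.493,-0.1],[20,-4,-19,0.391,0.493,-0.1],[20.2,-4,-19.2,0.391,0.493,-0.1],[20.2,-4,-19.2,0.391,0.493,-0.1]]
  grip: 255

```text
clock: 13.15
eef_pos: [572.5, 268.1, 268.8]
tool_rot: [3.141, 0.001, 1.341]
force: [0.6, -0.2, 0.1]
width: -0.2
gripper_force: 0.0
```

Run:
```python
from h import *
s,e,R=st();print(e,s['tool_rot'],s['qpos'].round(2),RW.T@(e-o)); d=wsnap('w7'); 
B=blobs(d,'red',amin=20);print(B)
for b in B: print((RW.T@(onz(d,*b[0],78)-o)).round(1))
```

```text
[572.51997201 268.06448753 268.78405598] [3.14131469e+00 1.28565657e-03 1.34103619e+00] [-0.98  0.82  0.92  1.62 -0.72  1.08 -0.08] [-115.04523883  231.29238847  268.78405598]
[([323.8, 229.6], [311, 224, 26, 13, 303])]
[-115.1  196.7   78. ]
```

View pics/w7.png

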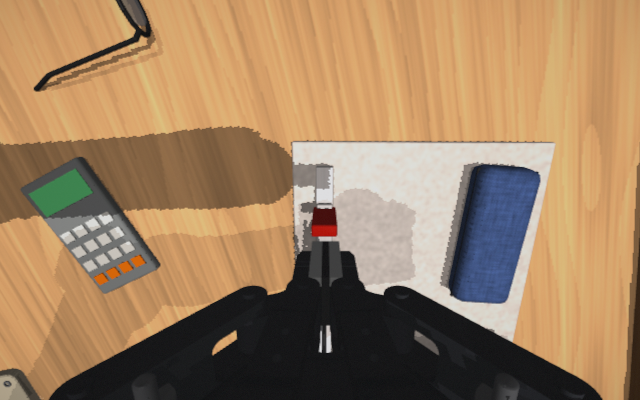

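Wrist view: the tab's top is at (323,231) and its +y face at (324,215), straight ahead of the closed fingers. The spot behind it is free.

Call:
send_rows:
  rows:
    - [[0,0,3.5,0,0,0],[0,0,7,0,0,0],[0,0,10.5,0,0,0],[0,0,14,0,0,0],[0,0,14.5,0,0,0],[0,0,14.5,0,0,0],[-1,0,14.5,0,0,0],[-1.8,0,14.5,0,0,0],[-2.4,0,14.5,0,0,0],[-3,0,14.5,0,0,0]]

```text
clock: 14.2
eef_pos: [567.9, 236.6, 126.9]
tool_rot: [3.137, -0.002, 1.337]
force: [0.9, 1.7, 1.3]
width: 0.1
gripper_force: 1.4
```

Run:
```python
from h import *
s,e,R=st();print(RW.T@(e-o),RW.T@s['force'],goto(o+RW@[-115,90,124],Wt(0,yaw)))
```

```text
[-112.27973991  199.61302187  126.85461253] [0.51585463 1.90637547 1.30964672] (array([-10.96,  -0.27,   0.26]), array([ 0.005, -0.002, -0.   ]))
```

Call:
send_rows:
  rows:
    - [[-1,0,0,0,0,0],[-2,-0.1,0.1,0,0,0],[-3.2,-0.2,0.2,0,0,0],[-4.4,-0.2,0.2,0,0,0],[-5.6,-0.2,0.2,0,0,0],[-6.8,-0.2,0.2,0,0,0],[-8,-0.2,0.2,0,0,0],[-9.2,-0.2,0.2,0,0,0],[-10.4,-0.2,0.2,0,0,0],[-11.4,-0.2,0.2,0,0,0]]

```text
clock: 15.2
eef_pos: [541.7, 140.6, 123.7]
tool_rot: [3.141, -0.025, 1.344]
force: [15.2, 47.1, -0.5]
width: -0.2
gripper_force: 25.0
```

Run:
```python
from h import *
s,e,R=st();print(RW.T@(e-o),RW.T@s['force'],goto(o+RW@[-115,60,124],Wt(0,yaw)))
```

```text
[-115.48933757  100.19802669  123.71236276] [ 3.88436853 49.32577075 -0.49958578] (array([-4.02,  0.02, -0.13]), array([ 0.   , -0.025,  0.007]))
```

The force is high, so this is probably the stop. Backing off to look.

Call:
send_rows:
  rows:
    - [[1.5,0,0,0,0,0],[3,0,0,0,0,0],[4,0,-1,0,0,0],[5,0,-5,0,0,0],[5,0,-9,0,0,0],[5,0,-13,0,0,0],[5,0,-13,0,0,0]]

```text
clock: 15.9
eef_pos: [551.6, 172.8, 257.8]
tool_rot: [3.133, -0.002, 1.335]
force: [0.5, -0.4, -0.7]
width: -0.1
gripper_force: 0.0
```

Run:
```python
from h import *
s,e,R=st();print(RW.T@(e-o),RW.T@s['force'])
d=wsnap('w8'); t=snap('top','top2');print(blobs(t,'red',(215,100,385,230)))
for b in blobs(t,'red',(215,100,385,230)): print((RW.T@(onz(t,*b[0],78)-o)).round(1),(RW.T@(onz(t,*b[0],35)-o)).round(1))
a=cv2.resize(d['pixels'][:,:,::-1],(480,300)); b=cv2.resize(t['pixels'][100:235,210:390,::-1],None,fx=2.2,fy=2.2,interpolation=cv2.INTER_CUBIC)
c=np.zeros((600,480,3),np.uint8);c[:300]=a;c[300:300+b.shape[0],:b.shape[1]]=b;cv2.imwrite('pics/c8.png',c)
```

```text
[-113.28212024  133.75121687  257.76408015] [ 0.60835199 -0.22545557 -0.72022059]
[([331.3, 176.5], [326, 174, 12, 6, 35]), ([273.7, 192.4], [272, 189, 5, 8, 25]), ([314.7, 199.9], [313, 198, 4, 5, 15]), ([312.4, 208.6], [311, 208, 4, 3, 8])]
[-27.3 -66.9  78. ] [-20.9 -66.5  35. ]
[-116.1   85.    78. ] [-113.2   91.3   35. ]
[-106.8  -37.2   78. ] [-103.5  -35.7   35. ]
[-133.3  -37.3   78. ] [-131.   -35.8   35. ]
```

View pics/c8.png

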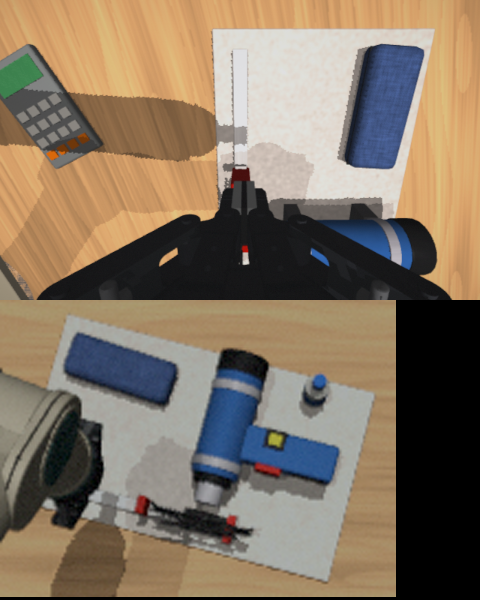

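The combined view shows the tab at warmer y ≈ 85 mm, so the spectacles are centred on the nozzle axis and the carriage is home. The button and trigger are still in, and the hand is clear.

```bash
python3 -c "
from cell import ctrl
print(ctrl.finish_job())"
```

```text
the job is handed in; nothing more can be done
None
```

I locked the warmer on, with trigger and button both staying in, then slid the carriage home against the stop and handed the job in at about 16 s; that last push reached about 49 N on the carriage, well over the 20 N you advised.

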